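# Crank a culture dish under the microscope lens

### The job

Swing the stage's clamp lever fully open, then push the pegs of the three-armed hand crank round, for as many turns as it takes and in whichever direction is right, until the culture dish on the slide is centred under the round lens (not under the square lamp), to within 4 mm along the slide. Leave it standing there and swing the clamp lever fully back to clamped. Never turn the crank while the clamp is on, do not touch the slide or the dish itself, and leave everything else on the bench where it is.

Things in the scene. Friction and masses are not known exactly. Their poses are not given: they have to be found in the camera images.
- stand: fixed stand: white body under a dark stage plate (10 mm thick, top 105 mm above the bench). Origin on the bench on the crank's axis; own x away from the robot (turned up to 0.25 rad), y left along the slide, z up. The plate covers own x +30 to +235 mm, y -140 to +260 mm and overhangs the far part of the crank's circle: pegs pass under it there and can be pushed only from the near side
- crank_axis (a point): point on the crank's vertical axis, at the height of the peg tops (85 mm above the bench)
- crank (a joint): crank angle in rad, anticlockwise from above; many turns allowed, stays where left. One turn anticlockwise moves the dish 40 mm to the stand's +y, clockwise to -y. A hub with three flat arms (tops 50 mm above the bench), 120 degrees apart, each with an upright black peg at 60 mm radius; about 2 N at a peg turns it. At 0 peg0 points to the stand's -x; peg1, peg2 follow anticlockwise
- peg0 (a point): centre of the top of one upright crank peg: 14 mm diameter, free from 50 to 85 mm above the bench (low 18 mm collar at its foot, to 50 mm). The three pegs are alike
- peg1 (a point): the same for the next peg anticlockwise
- peg2 (a point): the same for the third peg
- clamp (a joint): clamp lever angle in rad, swinging level: 0 clamped (at the start; points to the stand's -x turned 0.7 rad to -y), 1.4 fully open (-x turned 0.7 rad to +y); stays where left, about 1 N. Lever top 51 mm above the bench; upright black peg (14 mm diameter, from 51 to 85 mm above the bench) 65 mm from the pivot, which is at own (0, 200 mm) of the stand
- clamp_peg (a point): centre of the top of the clamp lever's upright peg
- clamp_pivot (a point): point on the clamp's vertical axis, 85 mm above the bench; at own (0, 200 mm) of the stand
- carriage: the aluminium slide (125 x 120 mm, 10 mm high) on the stage plate, carrying the dish; moves only along the stand's y, driven by the crank. Origin: centre of its underside. Not to be touched
- dish (a point): centre of the top of the covered culture dish fixed on the slide: 95 mm diameter, top 130 mm above the bench, at own x = 130 mm of the stand
- lens_tip (a point): centre of the lens's lower end, on its vertical axis, 150 mm above the bench, over the slide's line. The lens is a round black barrel (54 mm) with a white round cap (60 mm), top 276 mm above the bench, on an arm from a steel post 140 mm behind; axes as the stand's. The dish is right when its centre is level with this along the stand's y
- lamp: look-alike neighbour: a slim post with a square flat lamp head (55 mm, underside 193 mm above the bench) over the slide's line on the other side. Origin: on the bench under the lamp head. Not the goal
- bottle: tall glass medium bottle, 60 mm diameter, 165 mm high. Bystander, loose on the bench; origin at the centre of its underside. Leave it alone.
- beaker: open glass beaker, 66 mm diameter, 75 mm high. Bystander, loose on the bench; origin at the centre of its underside. Leave it alone.
- jar: small amber glass jar, 56 mm diameter, 75 mm high. Bystander, loose on the bench; origin at the centre of its underside. Leave it alone.
- dishes: stack of three small clear dishes, 62 mm diameter, 46 mm high. Bystander, loose on the bench; origin at the centre of its underside. Leave it alone.
- tipbox: closed pipette-tip box, 88 x 128 x 61 mm. Bystander, loose on the bench; origin at the centre of its underside. Leave it alone.
- slidebox: white slide box, 85 x 32 x 30 mm. Bystander, loose on the bench; origin at the centre of its underside. Leave it alone.
- driver: small screwdriver, 150 mm long, lying. Bystander, loose on the bench; origin at the centre of its underside. Leave it alone.

How it is judged:
By the outcome, as a careful person would: the job done as asked, in the order asked, and still so for the second after the job is handed in, with the robot touching nothing.
It also fails if it takes over 72 s, if anything falls off the work surface, if the arm or the gripper's body presses on something with over 40 N, if the wrist force passes 120 N, or if a joint passes its speed limit or range.

### The arm

A 6-joint arm with a two-finger parallel gripper is mounted at the origin on the work surface. World frame = base frame: x ahead of the robot, y to its left, z up, the work surface at z = 0. Lengths are in m, angles in rad, forces in N, time in s.
With the tool pointing down it reaches from about 0.35 to 0.975 m from the base axis. Payload 4.9 kg.
Tool frame: the origin (TCP) lies at the very end of the fingers, on their centre line; the grasp point (between the pads) lies 19 mm behind it; z points along the fingers, y is the line along which they close (so a half turn about z gives the same grasp; the last joint's range is limited). The gripper opens to 85 mm and grips with 20 to 120 N. Pads are 22 mm wide; open, the fingers measure 114 mm over their backs; the gripper's body (76 mm by 85 mm) begins 54 mm behind the grasp point. The pads swing forward as they close: fully open they stand 13 mm farther back than shut.
Start: joints at [1.173, 0.053, 1.613, -0, 1.476, -0.119], TCP at [0.172, 0.601, 0.231] pointing down, gripper open.
Joint ranges: [-3.01, 3.01], [-1.01, 2.22], [0.06, 2.58], [-1.02, 4.17], [0.09, 2.62], [-3.14, 3.14]. Speed limits (rad/s): [2.57, 2.57, 3.14, 3.14, 3.14, 3.14].

### API

Orientations are given as a unit quaternion [w, x, y, z].
In Python, from plant import monitor, vision, manip gives the robot as it stands. The module is installed in compiled form; this text tells all that it offers.
- The arm moves only by the tool arm_command, never from a script. Its argument "rows" is a list of rows, each a list of 3 entries, a list of its own where there are three numbers: the finger opening in mm, from 0 to 85.4, then the shift along the world's x, y, z in units of 30 cm (1.0 is 30 cm), then the turn, a rotation vector about the world's x, y, z in units of pi/2 rad (1.0 is pi/2 rad). In form: [[claw, [x, y, z], [wx, wy, wz]], ...]. A call has 1 to 12 rows; each row is the pose to reach, as a shift and turn from the pose commanded when the call began; what a row does not reach only later rows make up. A row lasts 1/12 s, in which the tool goes at most 41.7 mm and 7.16 degrees, less where a joint would pass 70% of its speed; a pose out of reach is approached as far as the arm can. A call with a number of a shift or a turn outside -1 to 1 is refused whole. A call with a gripper value outside its range is refused whole. The fingers move at their own pace and stop on an object; the grip force is fixed at half the most. Time passes only in rows, so rows that repeat a pose let the fingers close. It gives the time, the measured TCP pose, the force, the opening and the grip force at its end, in the units of the state.
- monitor.state(): the state, without advancing time (a new reading comes with each control period).
- vision.grab_frame(name): name is "scene" or "top"; returns a dict with "color" (400x640x3 uint8, red, green, blue), "z_map" (400x640 float32, m along the optical axis (not along the pixel's ray), 0 where there is no reading), "mtx" (3x3 intrinsics, pixels), "k1" (the pictures are not rectified: a ray, as slopes to the right and down, at radius r is drawn at 1 + k1 r^2 times it, then the intrinsics apply), "R" (3x3) and "t" (3): a world point X has camera coordinates R X + t. Camera axes: x right, y down, z forward; pixel columns grow to the right and rows downward; lengths in m; the calibration is good to about 2 mm. A picture is of the moment at which its call begins.
- manip.job_done(): hands the job in; it is judged then, once.
The state is a dict: "time": time; "joint_pos": joint angles; "joint_vel": joint speeds; "joint_efforts": joint torques, N m; "tool_pos": TCP position; "tool_rot": TCP orientation; "contact_force": force on the tool from outside, world axes, zero at the start; "ft_torque": the same for the moment, N m; "gripper_width": opening from 0.0 (shut) to 1.0 (fully open); "grasp_force": force on a finger pad.
Only numpy, scipy, OpenCV 4.12 (cv2) and the standard library are available. Lean on these libraries where they do the work, as an engineer would, in place of code of your own. Each camera call takes 0.05 s, during which the arm holds its last target. There are 200 camera calls.

## Working session

There is one attempt and no reset: what is moved stays moved. The work goes in short steps, Python scripts to look and compute and a tool call to move; the robot and the scene stay as the last step left them, time stands still between calls to the robot, and variables do not carry over. Pictures are saved under pics/ and viewed, at most 10 in all, crops included, and the job is handed in when it is done.

Besides the shell and the picture viewer there is one more tool, called after "Emit:" as a command line: name --argument value ..., lists and objects as JSON in quotes. arm_command: Moves the arm, as the interface text tells. Shifts and turns lie within -1 to 1; 1 stands for 30 cm of shift or pi/2 rad of turn. Its arguments: {"type":"object","properties":{"rows":{"type":"array"}},"required":["rows"]}

```bash
mkdir -p pics
cat > h.py <<'E'
import numpy as np, cv2
from plant import monitor, vision, manip
def grab(n,save=None):
    f=vision.grab_frame(n)
    if save: cv2.imwrite('pics/'+save,f['color'][:,:,::-1])
    return f
def ray(f,u,v):
    K=f['mtx'];d=np.array([(u-K[0,2])/K[0,0],(v-K[1,2])/K[1,1]]);s=d.copy()
    for _ in range(20): s=d/(1+f['k1']*(s@s))
    return np.array([s[0],s[1],1.])
def at_z(f,u,v,z):
    R,t=np.array(f['R']),np.array(f['t']); r=R.T@ray(f,u,v); c=-R.T@t
    return c+r*(z-c[2])/r[2]
def at_d(f,u,v):
    R,t=np.array(f['R']),np.array(f['t']); return R.T@(ray(f,u,v)*f['z_map'][int(v),int(u)]-t)
def proj(f,X):
    p=np.array(f['R'])@np.array(X)+f['t'];s=p[:2]/p[2];s=s*(1+f['k1']*(s@s));K=f['mtx']
    return K[0,0]*s[0]+K[0,2],K[1,1]*s[1]+K[1,2]
E
python3 - <<'E'
from h import *
import pickle
for n in('scene','top'):
    f=grab(n,n+'0.png'); pickle.dump(f,open(n+'0.pkl','wb')); R=np.array(f['R']);print(n,-R.T@f['t'],R.round(2).tolist(),f['k1'])
print(monitor.state())
E
```

```text
scene [1.36395458 0.17412384 1.06169337] [[-0.27, 0.96, -0.0], [0.71, 0.2, -0.67], [-0.65, -0.18, -0.74]] -0.04846400524077173
top [ 0.50221142 -0.03817734  1.18270679] [[-0.01, -1.0, 0.01], [-1.0, 0.01, -0.03], [0.03, -0.01, -1.0]] -0.05641737440989318
{'time': 0.1, 'joint_pos': array([ 1.17300306e+00,  5.32953249e-02,  1.61417560e+00,  1.30252606e-05,
        1.47606135e+00, -1.19014632e-01]), 'joint_vel': array([ 0.00109669, -0.00120273, -0.00362786,  0.00102346,  0.00162834,
       -0.00072132]), 'joint_efforts': array([-9.84335088e-05, -3.94903028e+01, -3.71363497e+01, -1.49230427e-04,
        3.85073581e-03,  1.21732231e-05]), 'tool_pos': array([0.17176393, 0.60032264, 0.23017192]), 'tool_rot': array([-2.54091531e-04,  1.38938930e-01,  9.90300476e-01, -9.35957854e-04]), 'contact_force': array([-0.48166896, -0.54686696, -0.21458105]), 'ft_torque': array([ 0.10456443,  0.0158349 , -0.06567304]), 'grasp_force': 0.0, 'gripper_width': 0.9999815471547124}
```

View pics/scene0.png

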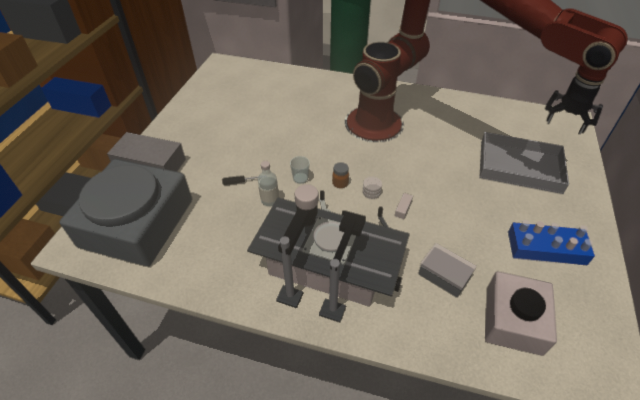

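View pics/top0.png

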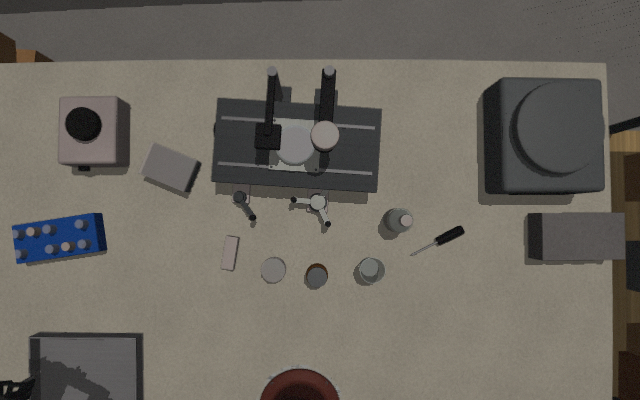

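The top view shows the stage plate, the lens cap at about (325,136), the square lamp at (268,136), the dish at about (295,146), the crank hub at (318,202) and the clamp at (240,197) with its peg at (252,217). I'll enlarge it for exact pixels.

Run:
```python
import cv2
a=cv2.imread('pics/top0.png')[90:240,205:405]
cv2.imwrite('pics/c0.png',cv2.convertScaleAbs(cv2.resize(a,None,fx=4,fy=4,interpolation=cv2.INTER_CUBIC),alpha=1.5,beta=20))
```

```text
(no output)
```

View pics/c0.png

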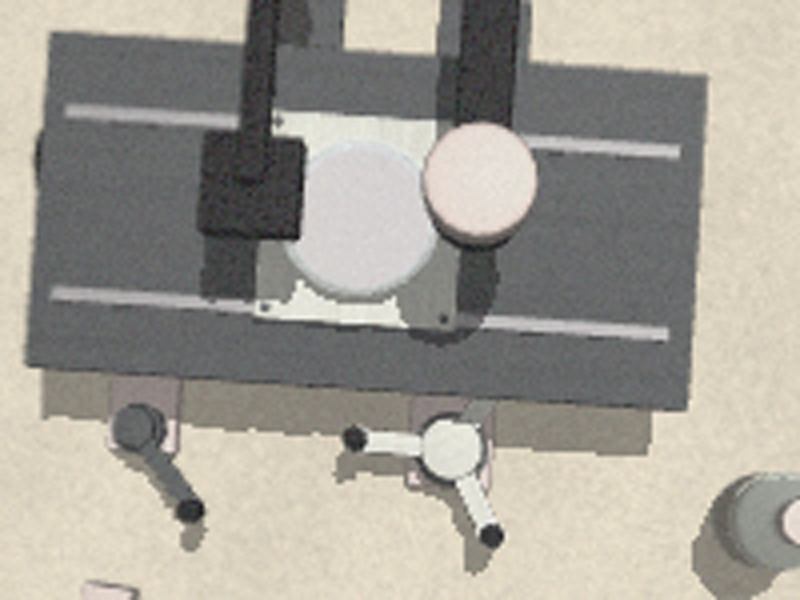

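The enlarged crop shows:
- **Plate corners:** (50,32), (707,75), (688,410), (25,366).
- **Crank:** pegs at (354,438) and (491,536); hub at (452,447).
- **Clamp:** pivot at (138,427), peg at (190,510).
- **Lens cap:** (480,180).
- **Dish:** (361,219), with the round lens to its right, so toward -y.

```bash
cat > m.py <<'E'
from h import *
import pickle
from scipy.optimize import least_squares
f=pickle.load(open('top0.pkl','rb'))
def P(u,v,z): return at_z(f,205+(u+.5)/4-.5,90+(v+.5)/4-.5,z)[:2]
pts=[(50,32,.105,235,260),(707,75,.105,235,-140),(688,410,.105,30,-140),(25,366,.105,30,260)]
W=[P(*p[:3]) for p in pts]; print('edges',[np.linalg.norm(W[i]-W[(i+1)%4]).round(4) for i in range(4)])
W+= [P(138,427,.06)]; L=np.array([p[3:] for p in pts]+[(0,200)])/1000
def T(p,l): c,s=np.cos(p[2]),np.sin(p[2]); return p[:2]+np.array(l)@np.array([[c,s],[-s,c]])
r=least_squares(lambda p:(T(p,L)-W).ravel(),[.6,0,0]); p=r.x; print('stand',p.round(4),(r.fun*1e3).round(1))
def inv(w): c,s=np.cos(p[2]),np.sin(p[2]); return np.array([[c,s],[-s,c]])@(w-p[:2])
for n,q in dict(pegA=(354,438,.085),pegB=(491,536,.085),hub=(452,447,.055),cpeg=(190,510,.085),cpiv=(138,427,.06),lens=(480,180,.276),dish=(361,219,.13)).items():
    w=P(*q); l=inv(w); print(n,w.round(4),'own',(l*1e3).round(1),'r',np.linalg.norm(l).round(4),'ang from -x',np.degrees(np.arctan2(-l[1],-l[0])).round(1))
E
python3 m.py
python3 - <<'E'
from h import *
import pickle
f=pickle.load(open('top0.pkl','rb'));print(at_d(f,325,136),at_d(f,295,146), at_d(f,398,221), at_d(f,369,270), at_d(f,317,276), at_d(f,273,270), at_d(f,230,253))
E
```

```text
edges [np.float64(0.3981), np.float64(0.2035), np.float64(0.3984), np.float64(0.2027)]
stand [ 0.5381 -0.0507 -0.0684] [ 0.9  0.2  1.1 -1.7 -0.3 -1.5 -1.3  0.2 -0.4  2.8]
pegA [0.5438 0.0104] own [ 1.4 61.3] r 0.0613 ang from -x -91.3
pegB [ 0.4836 -0.0728] own [-52.9 -25.8] r 0.0588 ang from -x 26.0
hub [ 0.5389 -0.0496] own [0.7 1.1] r 0.0013 ang from -x -123.5
cpeg [0.5004 0.1103] own [-48.6 158. ] r 0.1653 ang from -x -72.9
cpiv [0.5522 0.146 ] own [  0.6 197.2] r 0.1972 ang from -x -90.2
lens [ 0.667  -0.0623] own [129.3  -2.8] r 0.1293 ang from -x 178.8
dish [0.6707 0.0038] own [128.5  63.4] r 0.1433 ang from -x -153.7
[ 0.66406325 -0.06300879  0.27646235] [0.66702753 0.00360552 0.12863709] [ 0.48953965 -0.23679188  0.13146251] [ 0.36028236 -0.1836302   0.00295513] [ 0.35505798 -0.04690875  0.07320715] [0.36760467 0.06311312 0.04928554] [0.40895002 0.17479924 0.02793554]
```

```bash
cat > g.py <<'E'
from h import *
p=np.array([.5381,-.0507,-.0684])   # stand x,y,yaw
def W(l): c,s=np.cos(p[2]),np.sin(p[2]); return p[:2]+np.array([[c,-s],[s,c]])@np.array(l)/1000
def crank(a,r=60): a=np.radians(a); return -r*np.cos(a),-r*np.sin(a)
def clamp(a,r=65): x,y=crank(a,r); return x,y+200
def rows(tg):   # tg: (own xy mm, z)
    s=monitor.state(); q=s['tool_pos']
    print('t',round(s['time'],2),'tcp',q.round(4),'F',s['contact_force'].round(1))
    for l,z in tg: w=W(l); print('[',','.join('%.3f'%v for v in (np.array([*w,z])-q)/.3),']')
E
python3 - <<'E'
from g import *
import pickle
f=pickle.load(open('top0.pkl','rb'))
for u,v in [(187,192),(200,160),(152,145),(142,175)]: print(at_z(f,u,v,.061)[:2].round(3))
print(W(clamp(-70)))
rows([(clamp(72),.231),(clamp(72),.067)]+[(clamp(a),.067) for a in (60,50,40,30,20,10,0,-10,-16)])
E
```

```text
[0.564 0.276]
[0.644 0.244]
[0.682 0.365]
[0.607 0.39 ]
[0.53376463 0.21128896]
t 0.1 tcp [0.1718 0.6003 0.2302] F [-0.5 -0.5 -0.2]
[ 1.186,-1.706,0.003 ]
[ 1.186,-1.706,-0.544 ]
[ 1.146,-1.685,-0.544 ]
[ 1.116,-1.661,-0.544 ]
[ 1.092,-1.633,-0.544 ]
[ 1.072,-1.600,-0.544 ]
[ 1.058,-1.565,-0.544 ]
[ 1.051,-1.528,-0.544 ]
[ 1.051,-1.490,-0.544 ]
[ 1.056,-1.453,-0.544 ]
[ 1.063,-1.431,-0.544 ]
```

Emit:
arm_command --rows '[[0,[0.8,-1.0,0],[0,0,0.133]],[0,[0.8,-1.0,0],[0,0,0.133]],[0,[0.8,-1.0,0],[0,0,0.133]],[0,[0.8,-1.0,0],[0,0,0.133]],[0,[0.8,-1.0,0],[0,0,0.133]],[0,[0.8,-1.0,0],[0,0,0.133]],[0,[0.8,-1.0,0],[0,0,0.133]],[0,[0.8,-1.0,0],[0,0,0.133]],[0,[0.8,-1.0,0],[0,0,0.133]],[0,[0.8,-1.0,0],[0,0,0.133]],[0,[0.8,-1.0,0],[0,0,0.133]]]'

```text
time: 1.02
tool_pos: [0.4133, 0.2987, 0.2309]
tool_rot: [-0.0, 0.037, 0.999, -0.0]
contact_force: [-0.4, 0.0, -0.3]
gripper_width: -0.002
grasp_force: 0.0
```

Run:
```python
from g import *
s=monitor.state(); print(s['tool_rot'],s['gripper_width'],s['joint_pos'].round(2))
rows([(clamp(72),.231),(clamp(72),.067)]+[(clamp(a),.067) for a in (60,50,40,30,20,10,0,-10,-16)])
```

```text
[-2.13866871e-04  3.73546805e-02  9.99302004e-01 -2.96121528e-04] -0.0023354137364816657 [ 0.48 -0.23  1.88 -0.    1.49 -1.02]
t 1.02 tcp [0.4133 0.2987 0.2309] F [-0.4  0.  -0.3]
[ 0.381,-0.700,0.000 ]
[ 0.381,-0.700,-0.546 ]
[ 0.341,-0.679,-0.546 ]
[ 0.311,-0.656,-0.546 ]
[ 0.286,-0.627,-0.546 ]
[ 0.267,-0.595,-0.546 ]
[ 0.253,-0.560,-0.546 ]
[ 0.246,-0.522,-0.546 ]
[ 0.245,-0.485,-0.546 ]
[ 0.251,-0.447,-0.546 ]
[ 0.258,-0.426,-0.546 ]
```

Emit:
arm_command --rows '[[0,[0.38,-0.7,0],[0,0,0]],[0,[0.38,-0.7,0],[0,0,0]],[0,[0.38,-0.7,0],[0,0,0]],[0,[0.38,-0.7,0],[0,0,0]],[0,[0.38,-0.7,0],[0,0,0]],[0,[0.38,-0.7,0],[0,0,0]],[0,[0.38,-0.7,0],[0,0,0]],[0,[0.38,-0.7,-0.13],[0,0,0]],[0,[0.38,-0.7,-0.26],[0,0,0]],[0,[0.38,-0.7,-0.38],[0,0,0]],[0,[0.38,-0.7,-0.48],[0,0,0]],[0,[0.38,-0.7,-0.545],[0,0,0]]]'

```text
time: 2.02
tool_pos: [0.5227, 0.0928, 0.0634]
tool_rot: [-0.003, 0.034, 0.999, 0.0]
contact_force: [-0.4, -0.1, -0.1]
gripper_width: 0.0
grasp_force: 0.0
```

Run:
```python
from g import *
rows([(clamp(a),.067) for a in (60,50,40,30,20,10,0,-10,-16,-20)])
```

```text
t 2.02 tcp [0.5227 0.0928 0.0634] F [-0.4 -0.1 -0.1]
[ -0.024,0.007,0.012 ]
[ -0.054,0.031,0.012 ]
[ -0.078,0.059,0.012 ]
[ -0.098,0.092,0.012 ]
[ -0.111,0.127,0.012 ]
[ -0.119,0.164,0.012 ]
[ -0.119,0.202,0.012 ]
[ -0.114,0.239,0.012 ]
[ -0.107,0.261,0.012 ]
[ -0.101,0.275,0.012 ]
```

Emit:
arm_command --rows '[[0,[-0.04,0.021,0],[0,0,0]],[0,[-0.07,0.044,0],[0,0,0]],[0,[-0.095,0.073,0],[0,0,0]],[0,[-0.114,0.105,0],[0,0,0]],[0,[-0.128,0.14,0],[0,0,0]],[0,[-0.135,0.178,0],[0,0,0]],[0,[-0.136,0.215,0],[0,0,0]],[0,[-0.13,0.253,0],[0,0,0]],[0,[-0.125,0.268,0],[0,0,0]],[0,[-0.125,0.268,0],[0,0,0]]]'

```text
time: 2.85
tool_pos: [0.4888, 0.1727, 0.068]
tool_rot: [-0.0, 0.034, 0.999, 0.0]
contact_force: [0.3, -0.1, -0.2]
gripper_width: 0.0
grasp_force: 0.0
```

Run:
```python
from g import *
rows([(clamp(a),.067) for a in (-14,-16,-18,-20,-22,-24)])
f=grab('top','t1.png')
a=f['color'][90:240,205:405,::-1]
cv2.imwrite('pics/c1.png',cv2.convertScaleAbs(cv2.resize(a,None,fx=4,fy=4,interpolation=cv2.INTER_CUBIC),alpha=1.5,beta=20))
```

```text
t 2.85 tcp [0.4888 0.1727 0.068 ] F [ 0.3 -0.1 -0.2]
[ 0.004,-0.013,-0.003 ]
[ 0.006,-0.006,-0.003 ]
[ 0.009,0.001,-0.003 ]
[ 0.012,0.008,-0.003 ]
[ 0.015,0.015,-0.003 ]
[ 0.018,0.022,-0.003 ]
```

View pics/c1.png

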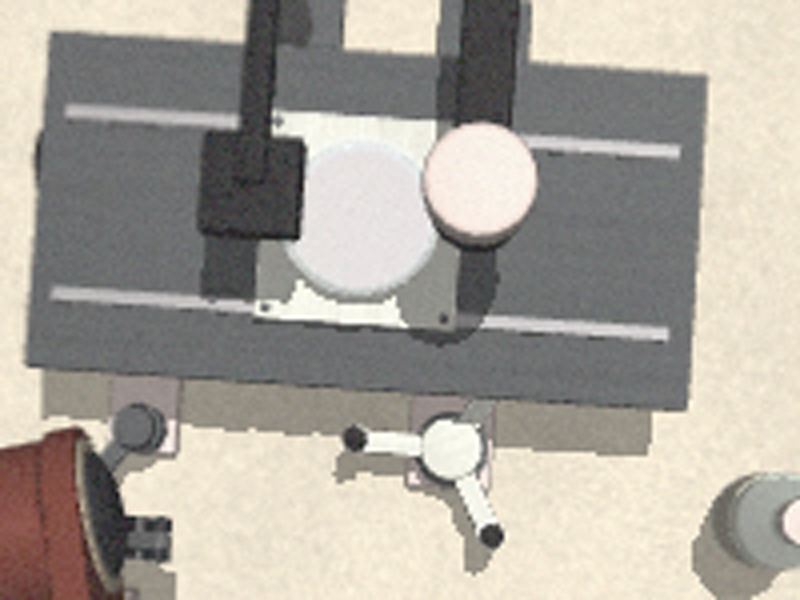

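The lever now points lower-left and has moved with the tool; the crank hasn't moved. I'll push gently on to the stop.

Emit:
arm_command --rows '[[0,[0.006,0.008,0],[0,0,0]],[0,[0.012,0.014,0],[0,0,0]],[0,[0.014,0.018,0],[0,0,0]],[0,[0.014,0.018,0],[0,0,0]]]'

```text
time: 3.23
tool_pos: [0.4927, 0.1766, 0.0676]
tool_rot: [-0.0, 0.035, 0.999, 0.0]
contact_force: [-0.3, 0.3, -0.4]
gripper_width: -0.001
grasp_force: 0.3
```

Emit:
arm_command --rows '[[0,[0.003,0.007,0],[0,0,0]],[0,[0.003,0.007,0],[0,0,0]],[0,[0.006,0.014,0],[0,0,0]],[0,[0.006,0.014,0],[0,0,0]]]'

```text
time: 3.57
tool_pos: [0.4937, 0.1799, 0.0674]
tool_rot: [-0.001, 0.035, 0.999, -0.001]
contact_force: [-3.3, -4.7, 1.0]
gripper_width: 0.005
grasp_force: 2.2
```

Run:
```python
from g import *
rows([(crank(a),.064) for a in (66,56,45,30,15,0,-15,-30,-45,-58)])
```

```text
t 3.57 tcp [0.4937 0.1799 0.0674] F [-3.3 -4.7  1. ]
[ 0.054,-0.945,-0.011 ]
[ 0.025,-0.927,-0.011 ]
[ -0.003,-0.900,-0.011 ]
[ -0.032,-0.857,-0.011 ]
[ -0.048,-0.807,-0.011 ]
[ -0.052,-0.755,-0.011 ]
[ -0.041,-0.704,-0.011 ]
[ -0.018,-0.657,-0.011 ]
[ 0.016,-0.618,-0.011 ]
[ 0.054,-0.592,-0.011 ]
```

Emit:
arm_command --rows '[[0,[-0.01,-0.03,0],[0,0,0]],[0,[-0.01,-0.03,0.1],[0,0,0]],[0,[-0.01,-0.05,0.17],[0,0,0]],[0,[0.0,-0.18,0.17],[0,0,0]],[0,[0.01,-0.31,0.17],[0,0,0]],[0,[0.02,-0.44,0.17],[0,0,0]],[0,[0.03,-0.57,0.17],[0,0,0]],[0,[0.04,-0.7,0.17],[0,0,0]],[0,[0.05,-0.83,0.17],[0,0,0]],[0,[0.05,-0.94,0.17],[0,0,0]],[0,[0.05,-0.94,0.08],[0,0,0]],[0,[0.05,-0.94,-0.01],[0,0,0]]]'

```text
time: 4.57
tool_pos: [0.5119, -0.1044, 0.0671]
tool_rot: [0.004, 0.037, 0.999, -0.001]
contact_force: [-0.7, 0.3, -0.5]
gripper_width: -0.001
grasp_force: 0.0
```

Emit:
arm_command --rows '[[0,[-0.025,0.02,0],[0,0,0]],[0,[-0.053,0.045,0],[0,0,0]],[0,[-0.082,0.088,0],[0,0,0]],[0,[-0.098,0.138,0],[0,0,0]],[0,[-0.102,0.19,0],[0,0,0]],[0,[-0.091,0.241,0],[0,0,0]],[0,[-0.068,0.288,0],[0,0,0]],[0,[-0.034,0.327,0],[0,0,0]],[0,[0.0,0.35,0],[0,0,0]],[0,[0.0,0.35,0],[0,0,0]]]'

```text
time: 5.4
tool_pos: [0.511, 0.0056, 0.0673]
tool_rot: [0.002, 0.033, 0.999, 0.0]
contact_force: [0.4, 0.2, -0.5]
gripper_width: -0.002
grasp_force: 0.0
```

Run:
```python
from g import *
rows([(crank(a),.064) for a in (75,66,56,45,30,15,0,-15,-30,-45,-58)])
f=grab('top','t2.png')
a=f['color'][90:240,205:405,::-1]
cv2.imwrite('pics/c2.png',cv2.convertScaleAbs(cv2.resize(a,None,fx=4,fy=4,interpolation=cv2.INTER_CUBIC),alpha=1.5,beta=20))
```

```text
t 5.4 tcp [0.511  0.0056 0.0673] F [ 0.4  0.2 -0.5]
[ 0.026,-0.377,-0.011 ]
[ -0.003,-0.365,-0.011 ]
[ -0.033,-0.346,-0.011 ]
[ -0.060,-0.319,-0.011 ]
[ -0.089,-0.276,-0.011 ]
[ -0.106,-0.226,-0.011 ]
[ -0.109,-0.174,-0.011 ]
[ -0.099,-0.123,-0.011 ]
[ -0.076,-0.076,-0.011 ]
[ -0.041,-0.037,-0.011 ]
[ -0.004,-0.011,-0.011 ]
```

View pics/c2.png

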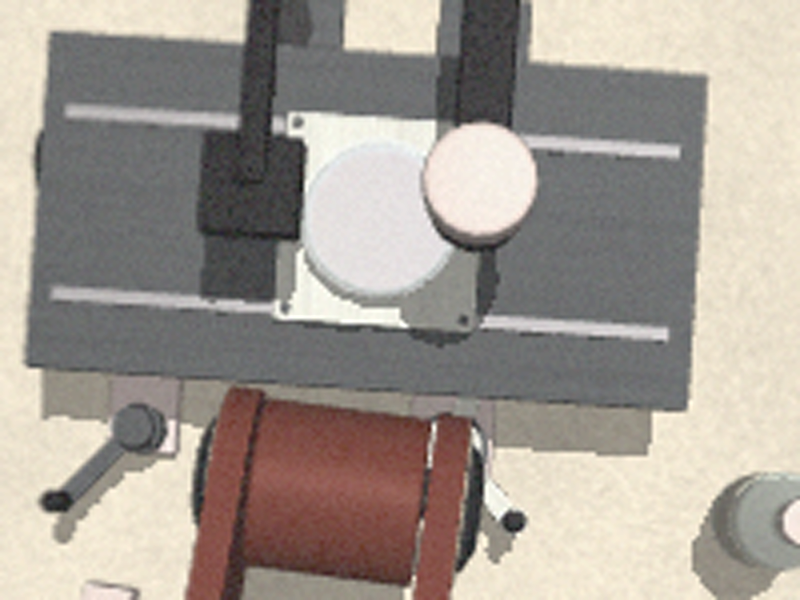

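The clamp lever is open, with its peg at (56,500), mirrored about the stand's -x. The slide went right (-y) by 21 px, about 12 mm, as expected. The next peg is at (515,520), about 40°, so I'll repeat the strokes.

Emit:
arm_command --rows '[[0,[-0.01,-0.03,0.03],[0,0,0]],[0,[-0.01,-0.04,0.15],[0,0,0]],[0,[0.0,-0.15,0.15],[0,0,0]],[0,[0.0,-0.27,0.15],[0,0,0]],[0,[0.012,-0.37,0.15],[0,0,0]],[0,[0.012,-0.37,0.15],[0,0,0]],[0,[0.012,-0.37,0.06],[0,0,0]],[0,[0.012,-0.37,-0.005],[0,0,0]],[0,[0.012,-0.37,-0.005],[0,0,0]]]'

```text
time: 6.2
tool_pos: [0.5094, -0.1067, 0.0601]
tool_rot: [-0.003, 0.036, 0.999, 0.001]
contact_force: [-1.0, 0.5, -0.7]
gripper_width: 0.002
grasp_force: 0.0
```

Emit:
arm_command --rows '[[0,[-0.045,0.025,0],[0,0,0]],[0,[-0.072,0.052,0],[0,0,0]],[0,[-0.101,0.095,0],[0,0,0]],[0,[-0.118,0.145,0],[0,0,0]],[0,[-0.121,0.197,0],[0,0,0]],[0,[-0.111,0.248,0],[0,0,0]],[0,[-0.088,0.295,0],[0,0,0]],[0,[-0.053,0.334,0],[0,0,0]],[0,[-0.016,0.36,0],[0,0,0]],[0,[-0.016,0.36,0],[0,0,0]]]'

```text
time: 7.03
tool_pos: [0.5094, 0.0021, 0.0651]
tool_rot: [0.001, 0.034, 0.999, 0.0]
contact_force: [0.9, -0.7, 0.1]
gripper_width: -0.004
grasp_force: 0.0
```

Emit:
arm_command --rows '[[0,[-0.01,-0.03,0.03],[0,0,0]],[0,[-0.01,-0.04,0.15],[0,0,0]],[0,[0.0,-0.15,0.15],[0,0,0]],[0,[0.0,-0.27,0.15],[0,0,0]],[0,[0.016,-0.36,0.15],[0,0,0]],[0,[0.016,-0.36,0.15],[0,0,0]],[0,[0.016,-0.36,0.06],[0,0,0]],[0,[0.016,-0.36,0],[0,0,0]],[0,[0.016,-0.36,0],[0,0,0]]]'

```text
time: 7.78
tool_pos: [0.5093, -0.1066, 0.0602]
tool_rot: [-0.003, 0.035, 0.999, 0.001]
contact_force: [-1.1, 0.7, -1.6]
gripper_width: -0.002
grasp_force: 0.0
```

Run:
```python
from g import *
rows([(crank(a),.064) for a in (75,70,-58)])
f=grab('top','t3.png')
a=f['color'][90:240,205:405,::-1]
cv2.imwrite('pics/c3.png',cv2.convertScaleAbs(cv2.resize(a,None,fx=4,fy=4,interpolation=cv2.INTER_CUBIC),alpha=1.5,beta=20))
```

```text
t 7.78 tcp [ 0.5093 -0.1066  0.0602] F [-1.1  0.7 -1.6]
[ 0.031,-0.003,0.013 ]
[ 0.015,0.003,0.013 ]
[ 0.002,0.363,0.013 ]
```

View pics/c3.png

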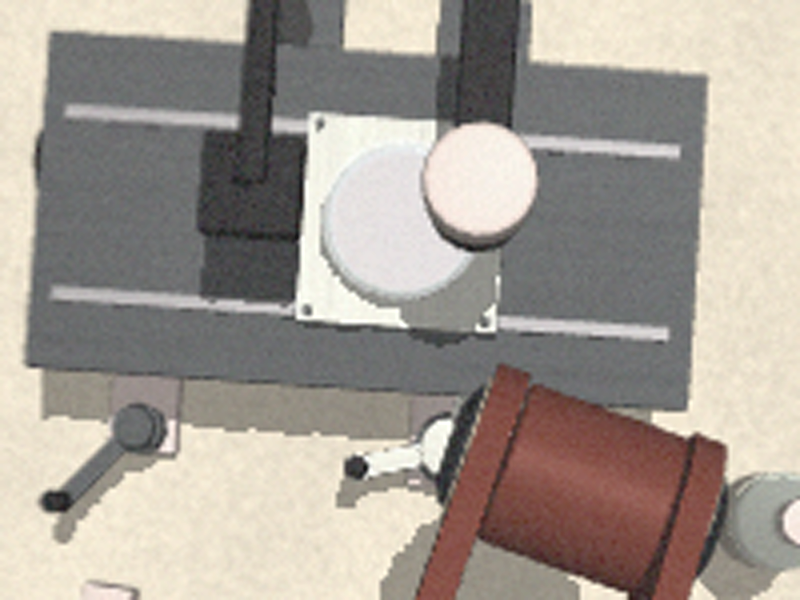

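The slide screw is now at (306,310), another 21 px on. The crank peg is at (356,466), about -73°, and the clamp is still open. I'll do three more strokes, each ending slightly further on and starting with more clearance.

Emit:
arm_command --rows '[[0,[-0.045,0.025,0],[0,0,0]],[0,[-0.072,0.052,0],[0,0,0]],[0,[-0.101,0.095,0],[0,0,0]],[0,[-0.118,0.145,0],[0,0,0]],[0,[-0.121,0.197,0],[0,0,0]],[0,[-0.111,0.248,0],[0,0,0]],[0,[-0.088,0.295,0],[0,0,0]],[0,[-0.053,0.334,0],[0,0,0]],[0,[-0.016,0.36,0],[0,0,0]],[0,[0.002,0.37,0],[0,0,0]],[0,[0.002,0.37,0],[0,0,0]]]'

```text
time: 8.75
tool_pos: [0.5145, 0.0047, 0.0646]
tool_rot: [0.001, 0.034, 0.999, 0.0]
contact_force: [-0.1, 0.4, 0.5]
gripper_width: 0.002
grasp_force: 0.0
```

Emit:
arm_command --rows '[[0,[-0.01,-0.03,0.03],[0,0,0]],[0,[-0.01,-0.04,0.15],[0,0,0]],[0,[0.0,-0.15,0.15],[0,0,0]],[0,[0.0,-0.27,0.15],[0,0,0]],[0,[0.011,-0.375,0.15],[0,0,0]],[0,[0.011,-0.375,0.15],[0,0,0]],[0,[0.011,-0.375,0.06],[0,0,0]],[0,[0.011,-0.375,0],[0,0,0]],[0,[0.011,-0.375,0],[0,0,0]]]'

```text
time: 9.5
tool_pos: [0.5134, -0.1083, 0.06]
tool_rot: [-0.003, 0.036, 0.999, 0.001]
contact_force: [-1.5, 0.4, -1.4]
gripper_width: 0.001
grasp_force: 0.0
```

Emit:
arm_command --rows '[[0,[-0.058,0.03,0],[0,0,0]],[0,[-0.085,0.057,0],[0,0,0]],[0,[-0.114,0.1,0],[0,0,0]],[0,[-0.131,0.15,0],[0,0,0]],[0,[-0.134,0.202,0],[0,0,0]],[0,[-0.124,0.253,0],[0,0,0]],[0,[-0.101,0.3,0],[0,0,0]],[0,[-0.066,0.339,0],[0,0,0]],[0,[-0.029,0.365,0],[0,0,0]],[0,[-0.011,0.375,0],[0,0,0]],[0,[-0.011,0.375,0],[0,0,0]]]'

```text
time: 10.42
tool_pos: [0.5144, 0.0046, 0.0644]
tool_rot: [0.001, 0.034, 0.999, 0.0]
contact_force: [-0.1, 0.5, 0.2]
gripper_width: -0.003
grasp_force: 0.0
```

Emit:
arm_command --rows '[[0,[-0.01,-0.03,0.03],[0,0,0]],[0,[-0.01,-0.04,0.15],[0,0,0]],[0,[0.0,-0.15,0.15],[0,0,0]],[0,[0.0,-0.27,0.15],[0,0,0]],[0,[0.011,-0.375,0.15],[0,0,0]],[0,[0.011,-0.375,0.15],[0,0,0]],[0,[0.011,-0.375,0.06],[0,0,0]],[0,[0.011,-0.375,0],[0,0,0]],[0,[0.011,-0.375,0],[0,0,0]]]'

```text
time: 11.17
tool_pos: [0.5134, -0.1083, 0.06]
tool_rot: [-0.003, 0.036, 0.999, 0.001]
contact_force: [-0.5, 0.2, -0.6]
gripper_width: 0.001
grasp_force: 0.0
```

Emit:
arm_command --rows '[[0,[-0.058,0.03,0],[0,0,0]],[0,[-0.085,0.057,0],[0,0,0]],[0,[-0.114,0.1,0],[0,0,0]],[0,[-0.131,0.15,0],[0,0,0]],[0,[-0.134,0.202,0],[0,0,0]],[0,[-0.124,0.253,0],[0,0,0]],[0,[-0.101,0.3,0],[0,0,0]],[0,[-0.066,0.339,0],[0,0,0]],[0,[-0.029,0.365,0],[0,0,0]],[0,[-0.011,0.375,0],[0,0,0]],[0,[-0.011,0.375,0],[0,0,0]]]'

```text
time: 12.08
tool_pos: [0.5145, 0.0046, 0.0645]
tool_rot: [0.001, 0.034, 0.999, 0.0]
contact_force: [-0.7, 0.2, 0.6]
gripper_width: 0.004
grasp_force: 0.0
```

Emit:
arm_command --rows '[[0,[-0.01,-0.03,0.03],[0,0,0]],[0,[-0.01,-0.04,0.15],[0,0,0]],[0,[0.0,-0.15,0.15],[0,0,0]],[0,[0.0,-0.27,0.15],[0,0,0]],[0,[0.011,-0.375,0.15],[0,0,0]],[0,[0.011,-0.375,0.15],[0,0,0]],[0,[0.011,-0.375,0.15],[0,0,0]]]'

```text
time: 12.67
tool_pos: [0.5166, -0.1107, 0.1094]
tool_rot: [0.001, 0.037, 0.999, -0.0]
contact_force: [0.1, 0.1, 0.2]
gripper_width: 0.001
grasp_force: 0.0
```

Run:
```python
from g import *
rows([(crank(a),.064) for a in (75,70,-58)])
f=grab('top','t4.png')
a=f['color'][90:240,205:405,::-1]
cv2.imwrite('pics/c4.png',cv2.convertScaleAbs(cv2.resize(a,None,fx=4,fy=4,interpolation=cv2.INTER_CUBIC),alpha=1.5,beta=20))
```

```text
t 12.67 tcp [ 0.5166 -0.1107  0.1094] F [0.1 0.1 0.2]
[ 0.007,0.011,-0.151 ]
[ -0.009,0.017,-0.151 ]
[ -0.022,0.377,-0.151 ]
```

View pics/c4.png

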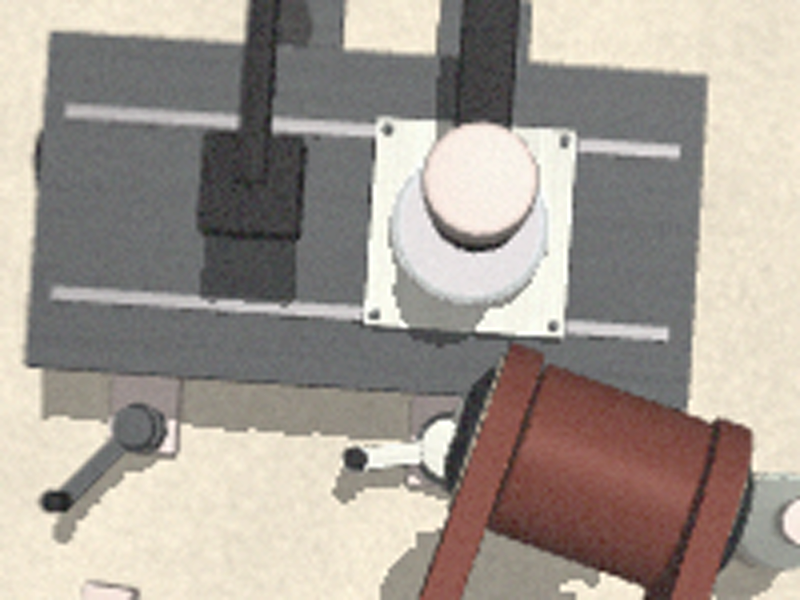

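The slide's four screws are at (388,129), (565,140), (374,314) and (554,326). The dish edge spans 391 to 547, the lens cap is at (480,180), and the clamp is still open.

```bash
cat >> m.py <<'E'
print('---')
for n,qs in dict(slide=[(388,129,.115),(565,140,.115),(374,314,.115),(554,326,.115)],dish=[(391,225,.127),(547,230,.127)],dishtop=[(393,225,.13),(545,230,.13)],lens=[(422,180,.27),(538,180,.27)],oldslide=[(264,308,.115),(443,319,.115)],oldfar=[(278,121,.115)],peg=[(355,458,.085)]).items():
    l=np.mean([inv(P(*q)) for q in qs],0); print(n,(l*1e3).round(1),np.degrees(np.arctan2(-l[1],-l[0])).round(1))
w=P(56,500,.085);l=inv(w)*1e3;print('cpeg',l, np.arctan2(-(l[1]-200),-l[0]))
# lens cap from scene camera depth
s=pickle.load(open('scene0.pkl','rb'))
Z=s['z_map'];pp=[]
for u in range(285,330):
    for v in range(180,215):
        if Z[v,u]>0:
            X=at_d(s,u,v)
            if .268<X[2]<.285: pp.append(X[:2])
pp=np.array(pp);l=np.array([inv(x) for x in pp])*1e3;print('lens scene',len(l),l.mean(0),(l.min(0)+l.max(0))/2,l.max(0)-l.min(0))
E
python3 m.py | sed -n '/---/,$p'
```

```text
---
slide [130.3  -1. ] 179.5
dish [128.1  -0.2] 179.9
dishtop [127.6  -0.2] 179.9
lens [130.4  -2.9] 178.7
oldslide [74.2 65. ] -138.8
oldfar [186.4 117.5] -147.8
peg [-10.7  59.9] -79.9
cpeg [-47.74565003 239.89368054] -0.6960426137067122
lens scene 353 [135.46281519  -1.63218794] [133.89453661  -2.42217605] [60.19521157 58.05417664]
```

About 2 mm still to go toward -y, roughly 18° of crank. One short push.

Emit:
arm_command --rows '[[0,[0,0,-0.09],[0,0,0]],[0,[0,0,-0.15],[0,0,0]],[0,[0,0,-0.15],[0,0,0]],[0,[-0.03,0.015,-0.15],[0,0,0]],[0,[-0.058,0.03,-0.15],[0,0,0]],[0,[-0.075,0.046,-0.15],[0,0,0]],[0,[-0.085,0.057,-0.15],[0,0,0]],[0,[-0.085,0.057,-0.15],[0,0,0]],[0,[-0.085,0.057,-0.15],[0,0,0]],[0,[-0.06,0.02,-0.12],[0,0,0]],[0,[-0.06,0.02,0],[0,0,0]]]'

```text
time: 13.63
tool_pos: [0.4951, -0.102, 0.1028]
tool_rot: [-0.006, 0.035, 0.999, 0.002]
contact_force: [-0.0, -1.2, -0.5]
gripper_width: -0.001
grasp_force: 0.0
```

Run:
```python
from g import *
rows([(clamp(-75),.115),(clamp(-75),.068)]+[(clamp(a),.068) for a in (-60,-50,-40,-30,-20,-10,0,10,15,20)])
f=grab('top','t5.png')
a=f['color'][90:240,205:405,::-1]
cv2.imwrite('pics/c5.png',cv2.convertScaleAbs(cv2.resize(a,None,fx=4,fy=4,interpolation=cv2.INTER_CUBIC),alpha=1.5,beta=20))
```

```text
t 13.63 tcp [ 0.4951 -0.102   0.1028] F [-0.  -1.2 -0.5]
[ 0.147,1.049,0.041 ]
[ 0.147,1.049,-0.116 ]
[ 0.094,1.031,-0.116 ]
[ 0.061,1.011,-0.116 ]
[ 0.033,0.986,-0.116 ]
[ 0.009,0.957,-0.116 ]
[ -0.009,0.924,-0.116 ]
[ -0.022,0.888,-0.116 ]
[ -0.027,0.851,-0.116 ]
[ -0.027,0.813,-0.116 ]
[ -0.024,0.794,-0.116 ]
[ -0.019,0.776,-0.116 ]
```

View pics/c5.png

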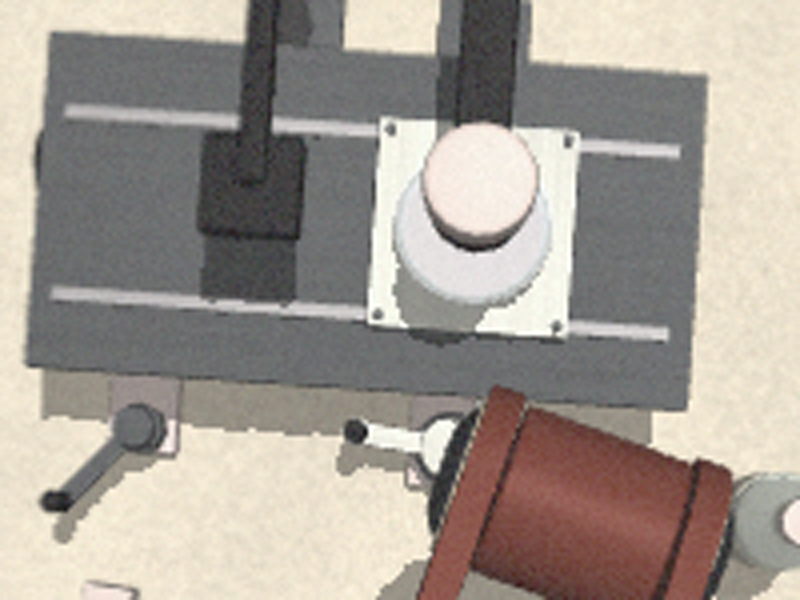

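The dish is now centred under the round lens: the slide has moved about 3 px and its centre is at own y ≈ -2.8 against the lens at ≈ -2.6. Next I'll go round the open lever to its +y side.

Emit:
arm_command --rows '[[0,[0,0.0,0.06],[0,0,0]],[0,[0,0.12,0.06],[0,0,0]],[0,[0,0.25,0.06],[0,0,0]],[0,[0,0.38,0.06],[0,0,0]],[0,[0,0.51,0.06],[0,0,0]],[0,[0,0.64,0.06],[0,0,0]],[0,[0,0.77,0.06],[0,0,0]],[0,[0.02,0.9,0.06],[0,0,0]],[0,[0.07,1.0,0.06],[0,0,0]],[0,[0.14,1.0,0.06],[0,0,0]],[0,[0.14,1.0,0.06],[0,0,0]]]'

```text
time: 14.6
tool_pos: [0.5434, 0.1991, 0.127]
tool_rot: [0.001, 0.034, 0.999, 0.0]
contact_force: [-0.0, -0.3, 0.2]
gripper_width: 0.002
grasp_force: 0.0
```

Run:
```python
from g import *
rows([(clamp(-75),.115),(clamp(-75),.068)]+[(clamp(a),.068) for a in (-60,-50,-40,-30,-20,-10,0,10,15,20)])
```

```text
t 14.6 tcp [0.5434 0.1991 0.127 ] F [-0.  -0.3  0.2]
[ -0.014,0.045,-0.040 ]
[ -0.014,0.045,-0.197 ]
[ -0.067,0.027,-0.197 ]
[ -0.100,0.007,-0.197 ]
[ -0.128,-0.017,-0.197 ]
[ -0.152,-0.047,-0.197 ]
[ -0.170,-0.080,-0.197 ]
[ -0.182,-0.116,-0.197 ]
[ -0.188,-0.153,-0.197 ]
[ -0.188,-0.191,-0.197 ]
[ -0.185,-0.209,-0.197 ]
[ -0.180,-0.228,-0.197 ]
```

Emit:
arm_command --rows '[[0,[-0.014,0.045,0],[0,0,0]],[0,[-0.014,0.045,-0.1],[0,0,0]],[0,[-0.014,0.045,-0.197],[0,0,0]],[0,[-0.014,0.045,-0.197],[0,0,0]],[0,[-0.067,0.027,-0.197],[0,0,0]],[0,[-0.1,0.007,-0.197],[0,0,0]],[0,[-0.128,-0.017,-0.197],[0,0,0]],[0,[-0.152,-0.047,-0.197],[0,0,0]],[0,[-0.17,-0.08,-0.197],[0,0,0]],[0,[-0.182,-0.116,-0.197],[0,0,0]],[0,[-0.188,-0.153,-0.197],[0,0,0]],[0,[-0.188,-0.153,-0.197],[0,0,0]]]'

```text
time: 15.6
tool_pos: [0.4841, 0.1494, 0.0673]
tool_rot: [-0.0, 0.036, 0.999, -0.0]
contact_force: [-0.5, 0.6, -0.2]
gripper_width: -0.004
grasp_force: 0.0
```

Emit:
arm_command --rows '[[0,[0.0,-0.038,0],[0,0,0]],[0,[0.003,-0.056,0],[0,0,0]],[0,[0.008,-0.075,0],[0,0,0]],[0,[0.008,-0.075,0],[0,0,0]]]'

```text
time: 15.93
tool_pos: [0.4872, 0.1278, 0.067]
tool_rot: [-0.0, 0.035, 0.999, -0.0]
contact_force: [-0.6, 0.5, -0.6]
gripper_width: 0.003
grasp_force: 0.0
```

Emit:
arm_command --rows '[[0,[0.003,-0.007,0],[0,0,0]],[0,[0.006,-0.014,0],[0,0,0]],[0,[0.006,-0.014,0],[0,0,0]]]'

```text
time: 16.18
tool_pos: [0.4885, 0.1252, 0.067]
tool_rot: [-0.001, 0.035, 0.999, 0.001]
contact_force: [-1.5, 3.0, 0.6]
gripper_width: -0.001
grasp_force: 2.0
```

Emit:
arm_command --rows '[[0,[0.002,-0.005,0],[0,0,0]],[0,[0.002,-0.005,0],[0,0,0]]]'

```text
time: 16.35
tool_pos: [0.4886, 0.1249, 0.067]
tool_rot: [-0.001, 0.035, 0.999, 0.002]
contact_force: [-3.2, 7.5, 1.1]
gripper_width: -0.002
grasp_force: 4.4
```

Emit:
arm_command --rows '[[0,[-0.015,0.03,0],[0,0,0]],[0,[-0.03,0.06,0.08],[0,0,0]],[0,[-0.05,0.08,0.2],[0,0,0]],[0,[-0.12,0.2,0.3],[0,0,0]],[0,[-0.2,0.32,0.35],[0,0,0]],[0,[-0.28,0.42,0.4],[0,0,0]],[0,[-0.28,0.55,0.4],[0,0,0]],[0,[-0.28,0.55,0.4],[0,0,0]],[0,[-0.28,0.55,0.4],[0,0,0]]]'

```text
time: 17.1
tool_pos: [0.405, 0.2905, 0.1882]
tool_rot: [0.001, 0.033, 0.999, 0.0]
contact_force: [-0.6, -0.2, -0.1]
gripper_width: 0.0
grasp_force: 0.0
```

Run:
```python
from g import *
f=grab('top','t6.png')
a=f['color'][80:280,180:440,::-1]
cv2.imwrite('pics/c6.png',cv2.convertScaleAbs(cv2.resize(a,None,fx=3,fy=3,interpolation=cv2.INTER_CUBIC),alpha=1.5,beta=20))
```

```text
(no output)
```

View pics/c6.png

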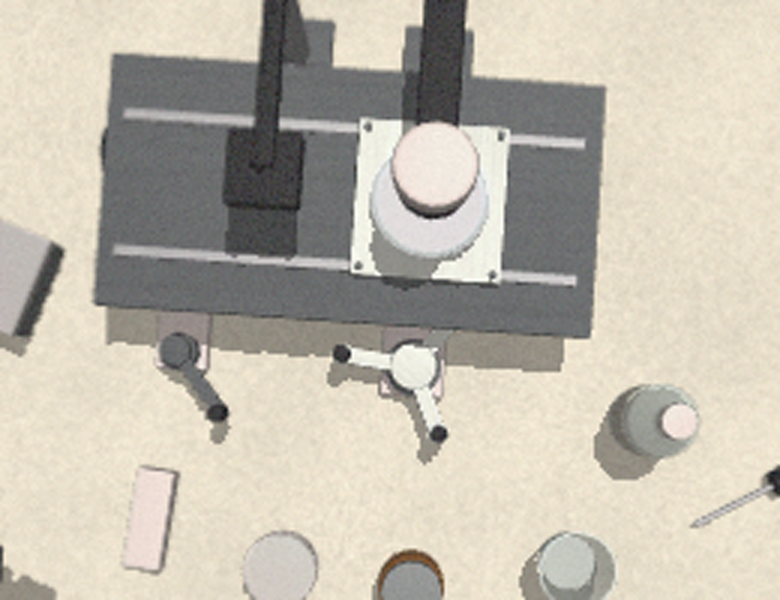

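The clamp peg is at (218,412), which is its starting pixel, so it is fully clamped. The dish is centred under the round lens and the bystanders look undisturbed.

```bash
python3 -c "
from h import *
print(manip.job_done())"
```

```text
the job is handed in; nothing more can be done
None
```

The job is handed in at about 17 s of the 72 s allowed: the clamp was opened to its stop, the crank was turned about 1.7 turns clockwise so the dish sits under the round lens (within about 1 mm by the camera), and the lever was pushed back to its clamped stop.

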